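# Find the thread hand of a gas cylinder's valve cap and hold it off

### The arm

A 7-joint arm with a two-finger parallel gripper is mounted at the origin on the work surface. World frame = base frame: x ahead of the robot, y to its left, z up, the work surface at z = 0. Lengths are in m, angles in rad, forces in N, time in s.
With the tool pointing down it reaches from about 0.4 to 0.85 m from the base axis. Payload 4.5 kg.
Tool frame: the origin (TCP) lies at the very end of the fingers, on their centre line; the grasp point (between the pads) lies 19 mm behind it; z points along the fingers, x is the direction in which the jaws open and shut, and the axes are right-handed (so a half turn about z gives the same grasp; the last joint's range is limited). The gripper opens to 88 mm and grips with 3 to 60 N. Pads are 18 mm wide; open, the fingers measure 123 mm over their backs; the gripper's body (75 mm by 187 mm) begins 45 mm behind the grasp point.
Start: joints at [1.262, 0.689, -0.195, 1.565, 0.157, 0.902, -0.215], TCP at [0.21, -0.589, 0.239] pointing down, gripper open.
Joint ranges: [-3.01, 3.01], [-0.46, 2.08], [-1.47, 1.51], [0.13, 2.56], [-1, 4.14], [0.04, 2.09], [-2.66, 2.66]. Speed limits (rad/s): [2.57, 2.57, 3.14, 3.14, 3.14, 3.14, 3.14].

### API

Orientations are given as a unit quaternion [x, y, z, w].
In Python, from plant import * gives the robot as it stands.
- The arm moves only by the tool apply_moves, never from a script. Its argument "series" is a list of rows, each an object of numbers: "x", "y", "z": the shift along the tool's x, y, z in units of 80 cm (1.0 is 80 cm); "wx", "wy", "wz": the turn, a rotation vector about the tool's x, y, z in units of pi rad (1.0 is pi rad); "fingers": the opening, from -1 (shut) to 1 (fully open), so that 0 is half open. In form: [{"x": .., "y": .., "z": .., "wx": .., "wy": .., "wz": .., "fingers": ..}, ...]. A call has 1 to 8 rows; each row shifts and turns the pose as measured when the row begins, along the tool's axes as they then stand; what a row does not reach is not made up. A row lasts 1/8 s, in which the tool goes at most 62.5 mm and 10.7 degrees, less where a joint would pass 70% of its speed; a pose out of reach is approached as far as the arm can. A call with a number of a shift or a turn outside -1 to 1 is refused whole. A call with a gripper value outside its range is refused whole. The fingers move at their own pace and stop on an object; "force" is the grip in N (left out, the last holds). Time passes only in rows, so rows that do not move let the fingers close. It gives the time, the measured TCP pose, the force and the opening at its end, in the units of the state.
- get_state(): the state, without advancing time (a new reading comes with each control period).
- snapshot(name): name is "scene" or "top"; returns (picture, depth): 400x640x3 uint8, red, green, blue; 400x640 float32, m along the optical axis (not along the pixel's ray), 0 where there is no reading.
- camera_model(name): a dict with "camera_matrix" (3x3 intrinsics, pixels), "world_from_camera" (4x4, takes a point from camera to world coordinates). Camera axes: x right, y up, looking along -z (the intrinsics and any distortion apply to the point x, -y, -z); pixel columns grow to the right and rows downward; lengths in m; the calibration is good to about 2 mm. A picture is of the moment at which its call begins. camera_model takes no time and is no camera call.
- finish_job(): hands the job in, once; it reports no verdict.
The state is a dict: "clock": time; "q": joint angles; "qd": joint speeds; "joint_torque": joint torques, N m; "tool_pos": TCP position; "eef_rot": TCP orientation; "contact_force": force on the tool from outside, world axes, zero at the start; "moment": the same for the moment, N m; "opening": opening from 0.0 (shut) to 1.0 (fully open).
Only numpy, scipy, OpenCV 4.12 (cv2) and the standard library are available. Lean on these libraries where they do the work, as an engineer would, in place of code of your own. Each camera call takes 0.05 s, during which the arm holds its last target. There are 200 camera calls.

### The job

The white plastic cap has to come off the valve of the small gas cylinder so that the burner can be fitted, but nobody remembers whether its thread is right- or left-hand: try it gently one way and then the other, without turning or pushing the cylinder round on the counter, until you find the way it unscrews. Turn it that way until it is loose, then lift it straight up and finish with the cap still gripped, level and still, about 10 cm above the valve. Leave the other kitchen things as they stand.

Things in the scene. Friction and masses are not known exactly. Their poses are not given: they have to be found in the camera images.
- cylinder: squat grey steel gas cylinder, 200 mm in diameter, 3 to 5 kg, standing loose on the counter, brass valve at the centre of its rounded top; a twist of roughly 1.2 N m or more slides it round on the counter. Origin: centre of its underside. z up along its axis; its wire carrying handle lies folded down on the shoulder on its +x side.
- valve (a point): centre of the flat brass face, 50 mm wide, on which the cap's skirt rests; on the cylinder's axis 195 mm up. A brass neck 21 mm tall stands on it inside the cap, with three thread segments; three lugs in the cap sit under them. Turned less than 48 degrees the cap cannot be lifted (1 mm of play); from 50 degrees on the lugs are clear and it lifts straight off.
- bail (a point): middle of the folded wire carrying handle, on the cylinder's shoulder, 96 mm out from the axis in the cylinder's +x direction and 160 mm up; it shows whether the cylinder has been turned or shoved
- cap: white plastic valve cap, about 90 g: ribbed round skirt 45 mm in diameter, 26 mm tall, flat top; on it an upright grip bar 44 mm long (cap's x), 12 mm thick (y), 26 mm high. Origin: centre of the skirt's underside, at the start on the valve face 195 mm above the counter (flat top at 221, bar top at 247 mm). z up. At the start its x points like the cylinder's x.
- cap_bar (a point): centre of the grip bar, on the cap's axis, 39 mm above its underside; the faces to grip are 6 mm either side along the cap's y. One way, clockwise or anticlockwise (it cannot be seen and differs from start to start), the cap turns easily about 65 degrees to a stop without rising; the other way it meets a hard stop after about 5 degrees.
- burner: small steel screw-on gas burner, 76 mm in diameter, about 85 mm tall with three pot arms reaching 75 mm out, standing on the round white chopping board (270 mm in diameter, 18 mm thick); origin at the centre of its underside. Leave alone.
- colander: steel colander, 220 mm in diameter, 90 mm tall, with two wire handles; origin at the centre of its underside. Leave alone.
- jar: lidded clay jar, 128 mm in diameter, 150 mm tall; origin at the centre of its underside. Leave alone.
- plate: porcelain plate, 170 mm in diameter, 22 mm tall; origin at the centre of its underside. Leave alone.

How it is judged:
On the way, in this order (a step that is already met when the one before it is completed fails the run):
1. the cap is turned loose, more than 40 degrees from its start against the cylinder, while still down on the valve (angle between the x axis of cap and the x axis of cylinder, either way round above 0.7 rad and z of cap in the frame of cylinder below 0.203 m), for 0.1 s.
2. the cap is lifted off in the fingers, more than 50 mm above the valve face (z of cap in the frame of cylinder above 0.245 m and contact force between the fingers and cap above 1 N), for 0.2 s.
At the end, for the whole second after the job is handed in: The cap is gripped, still and upright (15 deg), its underside 60 to 160 mm above the valve face and within 50 mm of the valve's axis sideways, not touching the cylinder; the cylinder's handle and the burner, colander, jar and plate are within 30 mm of where they were, the cylinder upright (z of cap in the frame of cylinder between 0.255 and 0.355 m and horizontal distance between cap and valve below 0.05 m and angle between cap's own z axis and vertical below 0.26 rad and linear speed of cap below 0.03 m/s and contact force between the fingers and cap above 1 N and contact force between cap and cylinder below 0.1 N and angle between cylinder's own z axis and vertical below 0.05 rad and distance of each of bail, burner, colander, jar, plate from where it was at the start of the episode below 0.03 m); the arm keeps its last pose, push and grip.
It fails at once if the cylinder is turned or shoved: its carrying handle moves more than 30 mm (distance of bail from where it was at the start of the episode above 0.03 m).
It fails at once if the cylinder is tipped more than 6 degrees (angle between cylinder's own z axis and vertical above 0.1 rad).
It fails at once if burner, colander, jar or plate is moved more than 30 mm (distance of any of burner, colander, jar, plate from where it was at the start of the episode above 0.03 m).
It also fails if it takes over 38 s, if anything falls off the work surface, if the arm or the gripper's body presses on something with over 40 N, if the wrist force passes 120 N, or if a joint passes its speed limit or range.

## Working session

There is one attempt and no reset: what is moved stays moved. The work goes in short steps, Python scripts to look and compute and a tool call to move; the robot and the scene stay as the last step left them, time stands still between calls to the robot, and variables do not carry over. Pictures are saved under pics/ and viewed, about 8 in all and at most 12, crops included, and the job is handed in when it is done.

Besides the shell and the picture viewer there is one more tool, called after "Request:" as name(argument=value, ...), one argument or row to a line, values as JSON. apply_moves: Moves the arm, as the interface text tells. Its arguments: {"type":"object","properties":{"series":{"type":"array","items":{"type":"object","properties":{"x":{"type":"number"},"y":{"type":"number"},"z":{"type":"number"},"wx":{"type":"number"},"wy":{"type":"number"},"wz":{"type":"number"},"fingers":{"type":"number"}}}},"force":{"type":"number"}},"required":["series"]}

```bash
mkdir -p pics
cat > h.py <<'E'
import sys; sys.path.insert(0,'.')
from plant import *
import numpy as np, cv2
def world(name,d):
    m=camera_model(name); K=np.array(m["camera_matrix"]);T=np.array(m["world_from_camera"])
    v,u=np.indices(d.shape)
    p=np.stack([(u-K[0,2])/K[0,0]*d,-(v-K[1,2])/K[1,1]*d,-d],-1)
    return p@T[:3,:3].T+T[:3,3]
E
python3 - <<'E'
from h import *
for n in("scene","top"):
    p,d=snapshot(n); np.savez(f'{n}0.npz',p=p,d=d); cv2.imwrite(f'pics/{n}0.png',p[:,:,::-1])
    m=camera_model(n);print(n,m)
    W=world(n,d); ok=(d>0)
    # candidates: height bands
    for lo,hi in((.240,.252),(.215,.225)):
        k=(ok&(W[...,2]>lo)&(W[...,2]<hi)&(p.min(-1)>150)).astype(np.uint8)
        c,l,s,ce=cv2.connectedComponentsWithStats(k)
        for i in range(1,c):
            if s[i,4]>15: print(lo,s[i],np.median(W[l==i],0).round(4))
print(get_state())
E
```

```text
scene {'camera_matrix': array([[404.3716899 ,   0.        , 317.70404369],
       [  0.        , 404.3716899 , 206.5127977 ],
       [  0.        ,   0.        ,   1.        ]]), 'world_from_camera': array([[ 0.85176788, -0.25981906,  0.45495663,  1.11947503],
       [ 0.52352427,  0.45580228, -0.71983791, -0.81033727],
       [-0.02034266,  0.85131565,  0.52425933,  0.75137464],
       [ 0.        ,  0.        ,  0.        ,  1.        ]])}
0.24 [ 67  87  39  10 146] [-0.7389  0.2075  0.2501]
0.24 [315 159  11   6  27] [0.5574 0.0961 0.2479]
0.215 [367  77  12   8  35] [0.2737 1.0691 0.2203]
0.215 [383  78  27   8  79] [0.3976 1.0831 0.2196]
0.215 [313 168  10   6  29] [0.5522 0.0861 0.2219]
top {'camera_matrix': array([[433.08009708,   0.        , 324.18300929],
       [  0.        , 433.08009708, 200.62794445],
       [  0.        ,   0.        ,   1.        ]]), 'world_from_camera': array([[ 0.01451998,  0.97914224, -0.20265645,  0.30430319],
       [-0.99989264,  0.01381908, -0.00487316,  0.0160825 ],
       [-0.001971  ,  0.20270545,  0.97923777,  1.6247973 ],
       [ 0.      
[... 292 characters left out ...]
0.217 ]
{'clock': 0.1, 'q': array([ 1.26178514,  0.68989014, -0.19451174,  1.56621527,  0.15729538,
        0.90249936, -0.21511137]), 'qd': array([ 0.00122097, -0.00054675, -0.00121251, -0.00283427, -0.00016942,
       -0.00060414, -0.00069443]), 'joint_torque': array([-3.54800155e-03, -5.28503287e+01, -1.27223242e+00, -1.53838527e+01,
       -5.26853849e-02,  1.89129089e-03,  4.07699440e-05]), 'tool_pos': array([ 0.20985443, -0.58812597,  0.23800284]), 'eef_rot': array([ 8.17369159e-01, -5.76113704e-01, -6.95953377e-04, -4.17012628e-04]), 'contact_force': array([-0.49921234,  0.08448645, -0.14832573]), 'moment': array([-0.01987207, -0.0359559 , -0.0376867 ]), 'opening': 0.9986075484553191}
```

Run:
```python
from h import *
for n in("scene","top"):
    z=np.load(n+'0.npz');p,d=z['p'],z['d'];W=world(n,d)
    k=(d>0)&(W[...,2]>.238)&(W[...,2]<.254)&(p.min(-1)>130)&(np.hypot(W[...,0]-.556,W[...,1]-.097)<.04)
    P=W[k]; c=P.mean(0); w,v=np.linalg.eigh(np.cov((P-c)[:,:2].T)); r=cv2.minAreaRect(P[:,:2].astype(np.float32))
    print(n,k.sum(),c.round(4),np.degrees(np.arctan2(v[1,1],v[0,1])),r,np.sqrt(w))
    # cylinder circle: pts
    k=(d>0)&(W[...,2]>.03)&(np.hypot(W[...,0]-.556,W[...,1]-.097)<.125)
    print((W[k].min(0)+W[k].max(0))/2, W[k].max(0)-W[k].min(0))
p=np.load('top0.npz')['p'];a=cv2.resize(p[150:270,240:360],(480,480),interpolation=cv2.INTER_CUBIC)
cv2.imwrite('pics/topc.png',a[:,:,::-1])
```

```text
scene 30 [0.5586 0.0944 0.2475] 157.00391120618394 ((0.5576326847076416, 0.09535722434520721), (0.010314958170056343, 0.04041857644915581), 66.38706970214844) [0.00328404 0.01272926]
[0.5620563  0.09188424 0.13967746] [0.19362287 0.19700107 0.21846188]
top 45 [0.5556 0.0967 0.2479] 158.55691122822526 ((0.5567510724067688, 0.09659720957279205), (0.012583302333950996, 0.04285893589258194), 68.60993957519531) [0.0035181  0.01249135]
[0.55551415 0.0967388  0.15377783] [0.19865147 0.19720768 0.20312083]
```

View pics/scene0.png

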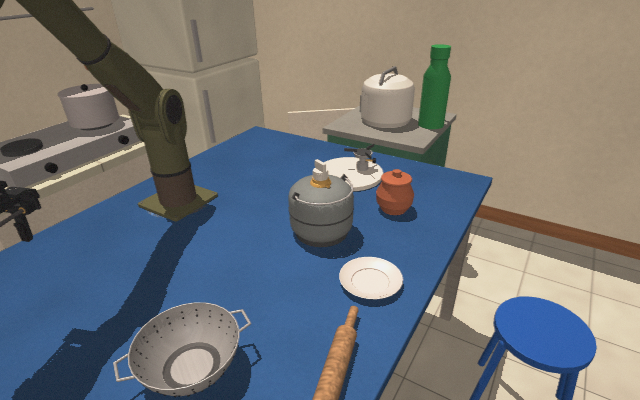

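View pics/topc.png

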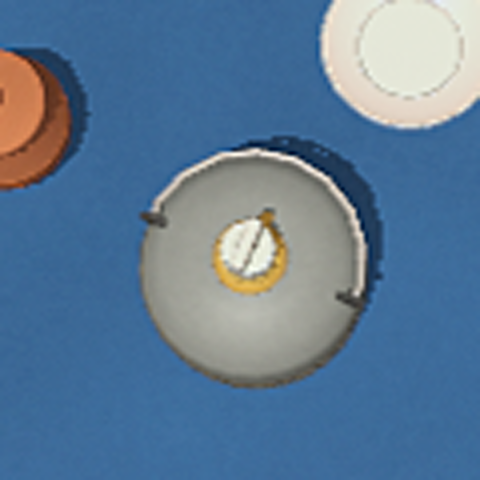

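Scene view: cylinder at about (322,208), cap at (320,170), with the plate, jar and burner to its right and the colander at lower left. Top crop: the bar runs from (245,275) to (268,215), about 158° (equivalently −22°) in world. The wire handle arcs to the upper right, so cylinder +x is also about −22°. Both views put the cap axis near (0.556, 0.097) and the bar top at 0.248. I'll raise the arm, then cross over.

Request:
apply_moves(
  series=[
    {"z": -0.075,"fingers": 1},
    {"z": -0.075,"fingers": 1},
    {"x": -0.051,"y": -0.0535,"fingers": 1},
    {"x": -0.051,"y": -0.0535,"fingers": 1},
    {"x": -0.051,"y": -0.0535,"fingers": 1},
    {"x": -0.051,"y": -0.0535,"fingers": 1},
    {"x": -0.051,"y": -0.0535,"fingers": 1},
    {"x": -0.051,"y": -0.0535,"fingers": 1},
  ],
  force=25,
)

```text
schema error: expected keys x, y, z, wx, wy, wz, fingers
```

Request:
apply_moves(
  series=[
    {"x": -0.051,"y": -0.0535,"fingers": 1},
    {"x": -0.051,"y": -0.0535,"fingers": 1},
    {"x": -0.051,"y": -0.0535,"fingers": 1},
    {"x": -0.051,"y": -0.0535,"fingers": 1},
    {"x": -0.051,"y": -0.0535,"fingers": 1},
    {"x": -0.051,"y": -0.0535,"fingers": 1},
    {"wz": -0.058,"fingers": 1},
    {"wz": -0.058,"fingers": 1},
  ],
)

```text
schema error: expected keys x, y, z, wx, wy, wz, fingers
```

Request:
apply_moves(
  series=[
    {"wz": -0.058,"fingers": 1},
    {"wz": -0.058,"fingers": 1},
    {"wz": -0.058,"fingers": 1},
    {"wz": -0.058,"fingers": 1},
    {"wz": -0.058,"fingers": 1},
    {"wz": -0.058,"fingers": 1},
    {"wz": -0.058,"fingers": 1},
    {"wz": -0.058,"fingers": 1},
  ],
)

```text
schema error: expected keys x, y, z, wx, wy, wz, fingers
```

All keys are required in every row, so I'm resending.

Request:
apply_moves(
  series=[
    {"x": 0,"y": 0,"z": -0.075,"wx": 0,"wy": 0,"wz": 0,"fingers": 1},
    {"x": 0,"y": 0,"z": -0.075,"wx": 0,"wy": 0,"wz": 0,"fingers": 1},
    {"x": -0.051,"y": -0.0535,"z": 0,"wx": 0,"wy": 0,"wz": 0,"fingers": 1},
    {"x": -0.051,"y": -0.0535,"z": 0,"wx": 0,"wy": 0,"wz": 0,"fingers": 1},
    {"x": -0.051,"y": -0.0535,"z": 0,"wx": 0,"wy": 0,"wz": 0,"fingers": 1},
    {"x": -0.051,"y": -0.0535,"z": 0,"wx": 0,"wy": 0,"wz": 0,"fingers": 1},
    {"x": -0.051,"y": -0.0535,"z": 0,"wx": 0,"wy": 0,"wz": 0,"fingers": 1},
    {"x": -0.051,"y": -0.0535,"z": 0,"wx": 0,"wy": 0,"wz": 0,"fingers": 1},
  ],
  force=25,
)

```text
clock: 1.1
tool_pos: [0.3718, -0.2665, 0.3595]
eef_rot: [0.814, -0.58, -0.002, -0.001]
contact_force: [1.4, -0.2, -1.1]
opening: 0.998
```

Request:
apply_moves(
  series=[
    {"x": -0.051,"y": -0.0535,"z": 0,"wx": 0,"wy": 0,"wz": 0,"fingers": 1},
    {"x": -0.051,"y": -0.0535,"z": 0,"wx": 0,"wy": 0,"wz": 0,"fingers": 1},
    {"x": -0.051,"y": -0.0535,"z": 0,"wx": 0,"wy": 0,"wz": 0,"fingers": 1},
    {"x": -0.051,"y": -0.0535,"z": 0,"wx": 0,"wy": 0,"wz": 0,"fingers": 1},
    {"x": -0.051,"y": -0.0535,"z": 0,"wx": 0,"wy": 0,"wz": 0,"fingers": 1},
    {"x": -0.051,"y": -0.0535,"z": 0,"wx": 0,"wy": 0,"wz": 0,"fingers": 1},
    {"x": 0,"y": 0,"z": 0,"wx": 0,"wy": 0,"wz": -0.058,"fingers": 1},
    {"x": 0,"y": 0,"z": 0,"wx": 0,"wy": 0,"wz": -0.058,"fingers": 1},
  ],
)

```text
clock: 2.1
tool_pos: [0.5378, 0.0663, 0.358]
eef_rot: [0.908, -0.418, -0.003, -0.001]
contact_force: [-0.5, -0.1, -0.0]
opening: 1.001
```

Request:
apply_moves(
  series=[
    {"x": 0,"y": 0,"z": 0,"wx": 0,"wy": 0,"wz": -0.058,"fingers": 1},
    {"x": 0,"y": 0,"z": 0,"wx": 0,"wy": 0,"wz": -0.058,"fingers": 1},
    {"x": 0,"y": 0,"z": 0,"wx": 0,"wy": 0,"wz": -0.058,"fingers": 1},
    {"x": 0,"y": 0,"z": 0,"wx": 0,"wy": 0,"wz": -0.058,"fingers": 1},
    {"x": 0,"y": 0,"z": 0,"wx": 0,"wy": 0,"wz": -0.058,"fingers": 1},
    {"x": 0,"y": 0,"z": 0,"wx": 0,"wy": 0,"wz": -0.058,"fingers": 1},
    {"x": 0,"y": 0,"z": 0,"wx": 0,"wy": 0,"wz": -0.058,"fingers": 1},
    {"x": 0,"y": 0,"z": 0,"wx": 0,"wy": 0,"wz": -0.058,"fingers": 1},
  ],
)

```text
clock: 3.1
tool_pos: [0.5352, 0.0656, 0.3544]
eef_rot: [0.95, 0.312, -0.006, -0.003]
contact_force: [-0.3, 0.6, -0.1]
opening: 0.999
```

```bash
cat >> h.py <<'E'
from scipy.spatial.transform import Rotation as R
def rep(goal=(.5565,.0965,.30),yaw=68):
    s=get_state(); r=R.from_quat(s['eef_rot']); M=r.as_matrix()
    G=np.array([[np.cos(np.radians(yaw)),np.sin(np.radians(yaw)),0],[np.sin(np.radians(yaw)),-np.cos(np.radians(yaw)),0],[0,0,-1]]).T
    G=np.column_stack([G[0],[G[0][1],-G[0][0],0],[0,0,-1]]) if 0 else R.from_euler('z',yaw,degrees=True).as_matrix()@np.diag([1,-1,-1])
    print('t',s['clock'],'pos',s['tool_pos'].round(4),'yaw',np.degrees(np.arctan2(M[1,0],M[0,0])).round(2),'zax',M[:,2].round(4),'F',s['contact_force'].round(2),'M',s['moment'].round(3),'op',round(s['opening']*88,2))
    print('q',s['q'].round(2))
    print('shift units',(M.T@(np.array(goal)-s['tool_pos'])/.8).round(4),'turn units',(R.from_matrix(M.T@G).as_rotvec()/np.pi).round(4))
E
python3 -c "
from h import *
rep()"
```

```text
t 3.1 pos [0.5352 0.0656 0.3544] yaw 36.42 zax [-0.0134  0.0022 -0.9999] F [-0.28  0.63 -0.06] M [-0.032 -0.15   0.015] op 87.9
q [ 0.31  0.56 -0.87  1.63  0.44  1.18 -0.02]
shift units [ 0.0451 -0.0146  0.0678] turn units [-0.0038  0.0021 -0.1755]
```

Request:
apply_moves(
  series=[
    {"x": 0.015,"y": -0.005,"z": 0,"wx": -0.002,"wy": 0.001,"wz": -0.058,"fingers": 0.2},
    {"x": 0.01,"y": 0,"z": 0,"wx": -0.002,"wy": 0.001,"wz": -0.058,"fingers": -0.1},
    {"x": 0.01,"y": 0,"z": 0,"wx": 0,"wy": 0,"wz": -0.058,"fingers": -0.1},
    {"x": 0,"y": 0,"z": 0,"wx": 0,"wy": 0,"wz": 0,"fingers": -0.1},
  ],
)

```text
clock: 3.6
tool_pos: [0.5516, 0.0875, 0.3523]
eef_rot: [0.826, 0.563, -0.003, 0.0]
contact_force: [0.0, -0.9, -0.4]
opening: 0.57
```

```bash
python3 -c "
from h import *
rep()"
```

```text
t 3.6 pos [0.5516 0.0875 0.3523] yaw 68.53 zax [-0.0037 -0.0034 -1.    ] F [ 0.   -0.86 -0.37] M [ 0.03  -0.147 -0.   ] op 50.12
q [ 0.32  0.63 -1.01  1.58  0.55  1.25  0.41]
shift units [0.013  0.0017 0.0653] turn units [-0.0007  0.0015  0.0029]
```

Request:
apply_moves(
  series=[
    {"x": 0.013,"y": 0.002,"z": 0.02,"wx": -0.001,"wy": 0.0015,"wz": 0.003,"fingers": -0.3},
    {"x": 0,"y": 0,"z": 0.045,"wx": 0,"wy": 0,"wz": 0,"fingers": -0.3},
    {"x": 0,"y": 0,"z": 0.04,"wx": 0,"wy": 0,"wz": 0,"fingers": -0.3},
    {"x": 0,"y": 0,"z": 0,"wx": 0,"wy": 0,"wz": 0,"fingers": -0.3},
  ],
)

```text
clock: 4.1
tool_pos: [0.5566, 0.0965, 0.2631]
eef_rot: [0.833, 0.554, -0.001, 0.001]
contact_force: [0.7, 0.3, -0.3]
opening: 0.346
```

```bash
python3 -c "
from h import *
p,d=snapshot('scene');a=cv2.resize(p[110:250,250:400],(750,600)[:2] if 0 else (640,597),interpolation=cv2.INTER_CUBIC);cv2.imwrite('pics/a1.png',a[:,:,::-1])
rep((.5565,.0965,.2245))"
```

```text
t 4.15 pos [0.5574 0.0972 0.2647] yaw 67.3 zax [ 2.4e-03 -4.0e-04 -1.0e+00] F [ 0.42 -0.12 -0.02] M [ 0.008 -0.135 -0.032] op 30.79
q [ 0.27  0.72 -0.94  1.7   0.65  1.07  0.29]
shift units [-0.0013 -0.0008  0.0502] turn units [ 0.0007 -0.0002 -0.0039]
```

View pics/a1.png

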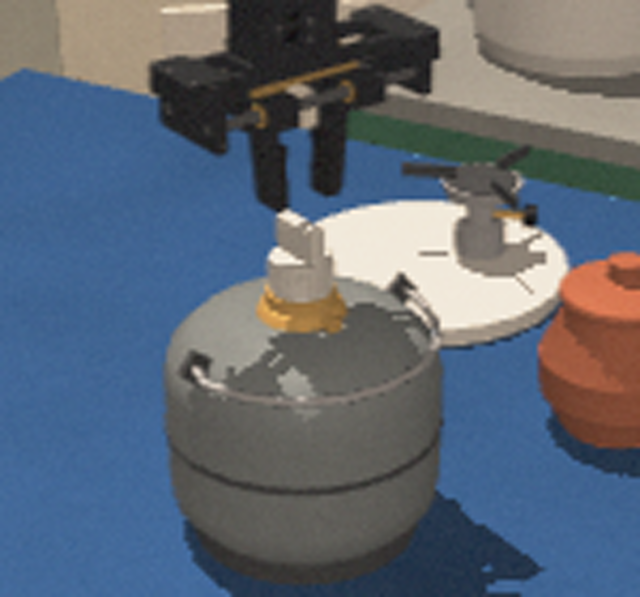

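The fingers (tips at crop pixels (272,205) and (328,192)) straddle the bar (300,235) squarely. I'll descend and close gently.

Request:
apply_moves(
  series=[
    {"x": -0.001,"y": -0.001,"z": 0.025,"wx": 0,"wy": 0,"wz": -0.004,"fingers": -0.3},
    {"x": 0,"y": 0,"z": 0.02,"wx": 0,"wy": 0,"wz": 0,"fingers": -0.3},
    {"x": 0,"y": 0,"z": 0.004,"wx": 0,"wy": 0,"wz": 0,"fingers": -0.3},
  ],
)

```text
clock: 4.53
tool_pos: [0.5587, 0.0984, 0.2277]
eef_rot: [0.83, 0.558, 0.004, 0.002]
contact_force: [-0.6, 0.2, 0.8]
opening: 0.35
```

```bash
python3 -c "
from h import *
rep((.5565,.0965,.2245))"
```

```text
t 4.525 pos [0.5587 0.0984 0.2277] yaw 67.84 zax [ 0.0089  0.0018 -1.    ] F [-0.64  0.25  0.82] M [ 0.012 -0.163 -0.039] op 30.77
q [ 0.25  0.76 -0.91  1.74  0.71  0.99  0.25]
shift units [-0.0033 -0.0017  0.004 ] turn units [ 0.0024 -0.0016 -0.0009]
```

Request:
apply_moves(
  series=[
    {"x": -0.0033,"y": -0.0017,"z": 0.003,"wx": 0.0024,"wy": -0.0016,"wz": -0.001,"fingers": -0.3},
    {"x": 0,"y": 0,"z": 0,"wx": 0,"wy": 0,"wz": 0,"fingers": -0.3},
    {"x": 0,"y": 0,"z": 0,"wx": 0,"wy": 0,"wz": 0,"fingers": -0.6},
    {"x": 0,"y": 0,"z": 0,"wx": 0,"wy": 0,"wz": 0,"fingers": -1},
    {"x": 0,"y": 0,"z": 0,"wx": 0,"wy": 0,"wz": 0,"fingers": -1},
    {"x": 0,"y": 0,"z": 0,"wx": 0,"wy": 0,"wz": 0,"fingers": -1},
  ],
  force=25,
)

```text
clock: 5.28
tool_pos: [0.5573, 0.0965, 0.227]
eef_rot: [0.829, 0.559, 0.001, 0.001]
contact_force: [0.4, -0.3, -0.2]
opening: 0.134
```

```bash
python3 -c "
from h import *
rep((.5565,.0965,.2245))"
```

```text
t 5.275 pos [0.5573 0.0965 0.227 ] yaw 67.95 zax [ 2.2e-03  3.0e-04 -1.0e+00] F [ 0.4  -0.31 -0.19] M [ 0.04  -0.152 -0.047] op 11.83
q [ 0.25  0.76 -0.91  1.74  0.71  1.    0.26]
shift units [-0.0004 -0.001   0.0032] turn units [ 0.0006 -0.0003 -0.0003]
```

Request:
apply_moves(
  series=[
    {"x": 0,"y": 0,"z": 0,"wx": 0,"wy": 0,"wz": -0.01,"fingers": -1},
    {"x": 0,"y": 0,"z": 0,"wx": 0,"wy": 0,"wz": -0.01,"fingers": -1},
    {"x": 0,"y": 0,"z": 0,"wx": 0,"wy": 0,"wz": -0.01,"fingers": -1},
  ],
)

```text
clock: 5.65
tool_pos: [0.5575, 0.0965, 0.227]
eef_rot: [0.8, 0.6, 0.001, 0.001]
contact_force: [-0.0, 0.1, -0.2]
opening: 0.137
```

```bash
python3 -c "
from h import *
rep((.5568,.0965,.227))"
```

```text
t 5.65 pos [0.5575 0.0965 0.227 ] yaw 73.7 zax [ 2.5e-03  3.0e-04 -1.0e+00] F [-0.01  0.1  -0.18] M [-0.039 -0.12  -0.021] op 12.02
q [ 0.26  0.77 -0.93  1.74  0.72  1.01  0.34]
shift units [-0.0003 -0.0008  0.0001] turn units [ 0.0007 -0.0003  0.0317]
```

Request:
apply_moves(
  series=[
    {"x": 0,"y": 0,"z": 0,"wx": 0,"wy": 0,"wz": -0.01,"fingers": -1},
    {"x": 0,"y": 0,"z": 0,"wx": 0,"wy": 0,"wz": -0.01,"fingers": -1},
  ],
)

```text
clock: 5.9
tool_pos: [0.5576, 0.0965, 0.2271]
eef_rot: [0.78, 0.626, 0.001, 0.001]
contact_force: [0.5, 0.2, -0.5]
opening: 0.132
```

```bash
python3 -c "
from h import *
rep((.5568,.0965,.227))"
```

```text
t 5.9 pos [0.5576 0.0965 0.2271] yaw 77.56 zax [ 2.6e-03  4.0e-04 -1.0e+00] F [ 0.5   0.19 -0.52] M [ 0.041 -0.152 -0.026] op 11.64
q [ 0.27  0.78 -0.95  1.74  0.74  1.02  0.4 ]
shift units [-0.0003 -0.0009  0.0001] turn units [ 0.0008 -0.0004  0.0531]
```

```bash
python3 -c "
from h import *
p,d=snapshot('scene');a=cv2.resize(p[110:250,250:400],(640,597),interpolation=cv2.INTER_CUBIC);cv2.imwrite('pics/a2.png',a[:,:,::-1])
"
```

```text
(no output)
```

View pics/a2.png

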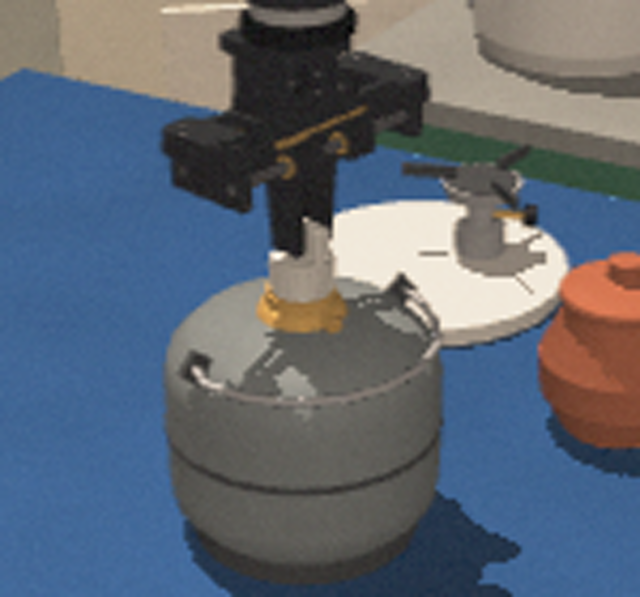

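The handle lugs at (195,365) and (403,285) haven't moved, the moment is near zero and the cap is 10° round. Anticlockwise is the free way, so I'll carry on.

Request:
apply_moves(
  series=[
    {"x": 0,"y": -0.0005,"z": 0,"wx": 0,"wy": 0,"wz": -0.022,"fingers": -1},
    {"x": 0,"y": 0,"z": 0,"wx": 0,"wy": 0,"wz": -0.022,"fingers": -1},
    {"x": 0,"y": 0,"z": 0,"wx": 0,"wy": 0,"wz": -0.022,"fingers": -1},
    {"x": 0,"y": 0,"z": 0,"wx": 0,"wy": 0,"wz": -0.022,"fingers": -1},
    {"x": 0,"y": 0,"z": 0,"wx": 0,"wy": 0,"wz": -0.022,"fingers": -1},
    {"x": 0,"y": 0,"z": 0,"wx": 0,"wy": 0,"wz": -0.022,"fingers": -1},
  ],
)

```text
clock: 6.7
tool_pos: [0.5574, 0.097, 0.2271]
eef_rot: [0.627, 0.779, 0.001, 0.001]
contact_force: [-0.2, -0.4, -0.7]
opening: 0.135
```

```bash
python3 -c "
from h import *
rep((.5570,.0965,.227),126)"
```

```text
t 6.7 pos [0.5574 0.097  0.2271] yaw 102.29 zax [ 0.0031  0.0012 -1.    ] F [-0.23 -0.36 -0.72] M [ 0.048 -0.119 -0.017] op 11.84
q [ 0.31  0.82 -1.06  1.74  0.81  1.08  0.76]
shift units [-0.0004 -0.0006  0.0001] turn units [ 1.100e-03  1.000e-04 -1.317e-01]
```

Request:
apply_moves(
  series=[
    {"x": 0,"y": -0.0005,"z": 0,"wx": 0,"wy": 0,"wz": -0.022,"fingers": -1},
    {"x": 0,"y": 0,"z": 0,"wx": 0,"wy": 0,"wz": -0.022,"fingers": -1},
    {"x": 0,"y": 0,"z": 0,"wx": 0,"wy": 0,"wz": -0.022,"fingers": -1},
    {"x": 0,"y": 0,"z": 0,"wx": 0,"wy": 0,"wz": -0.022,"fingers": -1},
    {"x": 0,"y": 0,"z": 0,"wx": 0,"wy": 0,"wz": -0.022,"fingers": -1},
    {"x": 0,"y": 0,"z": 0,"wx": 0,"wy": 0,"wz": -0.02,"fingers": -1},
    {"x": 0,"y": 0,"z": 0,"wx": 0,"wy": 0,"wz": 0,"fingers": -1},
  ],
)

```text
clock: 7.58
tool_pos: [0.5574, 0.0976, 0.2271]
eef_rot: [0.449, 0.893, 0.002, 0.001]
contact_force: [0.5, -0.4, 0.2]
opening: 0.138
```

```bash
python3 -c "
from h import *
p,d=snapshot('scene');a=cv2.resize(p[110:250,250:400],(640,597),interpolation=cv2.INTER_CUBIC);cv2.imwrite('pics/a3.png',a[:,:,::-1])
rep((.5570,.0965,.227),128)"
```

```text
t 7.625 pos [0.5574 0.0976 0.2271] yaw 126.57 zax [ 0.0035  0.0032 -1.    ] F [-0.36 -1.09 -0.34] M [ 0.04  -0.095  0.018] op 11.56
q [ 0.35  0.86 -1.16  1.74  0.87  1.14  1.13]
shift units [-0.0008 -0.0012  0.0001] turn units [ 0.0015 -0.0001 -0.008 ]
```

View pics/a3.png

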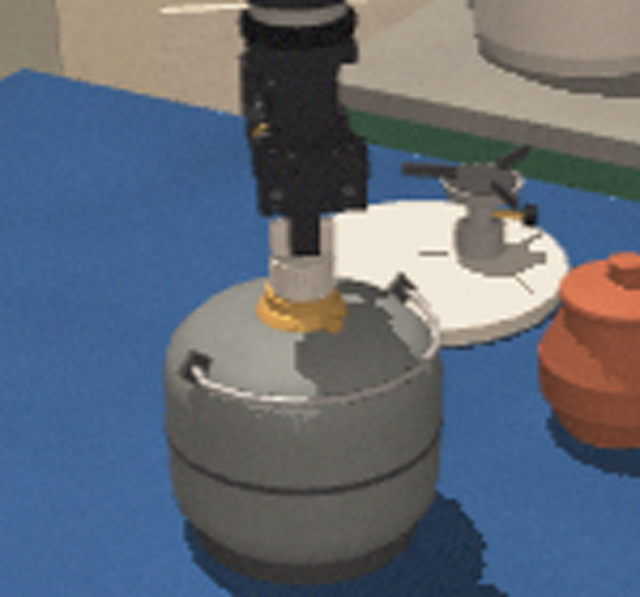

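The bar now faces the camera edge-on, about 59° round, and the handle lugs are still at (195,365) and (403,285). Next is a gentle test lift.

Request:
apply_moves(
  series=[
    {"x": 0,"y": 0,"z": -0.004,"wx": 0,"wy": 0,"wz": 0,"fingers": -1},
    {"x": 0,"y": 0,"z": -0.005,"wx": 0,"wy": 0,"wz": 0,"fingers": -1},
  ],
)

```text
clock: 7.88
tool_pos: [0.557, 0.0974, 0.2343]
eef_rot: [0.45, 0.893, 0.002, 0.001]
contact_force: [0.9, -0.8, -2.0]
opening: 0.134
```

```bash
python3 -c "
from h import *
rep((.5574,.0976,.327),126.5)"
```

```text
t 7.875 pos [0.557  0.0974 0.2343] yaw 126.5 zax [ 0.0027  0.0028 -1.    ] F [ 0.87 -0.79 -2.02] M [ 0.102 -0.146  0.018] op 11.81
q [ 0.35  0.85 -1.16  1.73  0.86  1.16  1.14]
shift units [ 0.      0.001  -0.1159] turn units [ 0.0012 -0.0002  0.    ]
```

It has risen 7 mm with only −2 N, so it's free. I'll lift on to about 10 cm.

Request:
apply_moves(
  series=[
    {"x": 0,"y": 0.001,"z": -0.015,"wx": 0.001,"wy": 0,"wz": 0,"fingers": -1},
    {"x": 0,"y": 0,"z": -0.02,"wx": 0,"wy": 0,"wz": 0,"fingers": -1},
    {"x": 0,"y": 0,"z": -0.02,"wx": 0,"wy": 0,"wz": 0,"fingers": -1},
    {"x": 0,"y": 0,"z": -0.02,"wx": 0,"wy": 0,"wz": 0,"fingers": -1},
    {"x": 0,"y": 0,"z": -0.02,"wx": 0,"wy": 0,"wz": 0,"fingers": -1},
    {"x": 0,"y": 0,"z": -0.015,"wx": 0,"wy": 0,"wz": 0,"fingers": -1},
    {"x": 0,"y": 0,"z": -0.005,"wx": 0,"wy": 0,"wz": 0,"fingers": -1},
    {"x": 0,"y": 0,"z": 0,"wx": 0,"wy": 0,"wz": 0,"fingers": -1},
  ],
)

```text
clock: 8.88
tool_pos: [0.558, 0.0986, 0.3348]
eef_rot: [0.45, 0.893, 0.002, 0.001]
contact_force: [1.6, 0.3, -0.6]
opening: 0.132
```

Request:
apply_moves(
  series=[
    {"x": 0,"y": 0,"z": 0,"wx": 0,"wy": 0,"wz": 0,"fingers": -1},
    {"x": 0,"y": 0,"z": 0,"wx": 0,"wy": 0,"wz": 0,"fingers": -1},
    {"x": 0,"y": 0,"z": 0,"wx": 0,"wy": 0,"wz": 0,"fingers": -1},
  ],
)

```text
clock: 9.25
tool_pos: [0.5575, 0.098, 0.3333]
eef_rot: [0.45, 0.893, 0.001, 0.0]
contact_force: [-0.6, -0.3, -0.6]
opening: 0.132
```

```bash
python3 -c "
from h import *
p,d=snapshot('scene');a=cv2.resize(p[80:250,240:420],(635,600),interpolation=cv2.INTER_CUBIC);cv2.imwrite('pics/a4.png',a[:,:,::-1])
rep((.5570,.0965,.327),126.5); print(get_state()['qd'].round(3))
W=world('scene',d);k=(d>0)&(p.min(-1)>130)&(np.hypot(W[...,0]-.557,W[...,1]-.097)<.035)&(W[...,2]>.26);print(k.sum(),W[k].min(0),W[k].max(0))"
```

```text
t 9.3 pos [0.5575 0.098  0.3333] yaw 126.51 zax [ 6.e-04  1.e-03 -1.e+00] F [ 0.    0.44 -2.18] M [ 0.1   -0.101 -0.005] op 11.81
q [ 0.38  0.75 -1.24  1.59  0.73  1.33  1.25]
shift units [-0.0012 -0.0016  0.0079] turn units [ 0.0003 -0.0001  0.0001]
[ 0.    -0.002 -0.001 -0.003 -0.001 -0.001  0.001]
76 [0.53756197 0.07670787 0.3026651 ] [0.57904221 0.10679302 0.35409532]
```

View pics/a4.png

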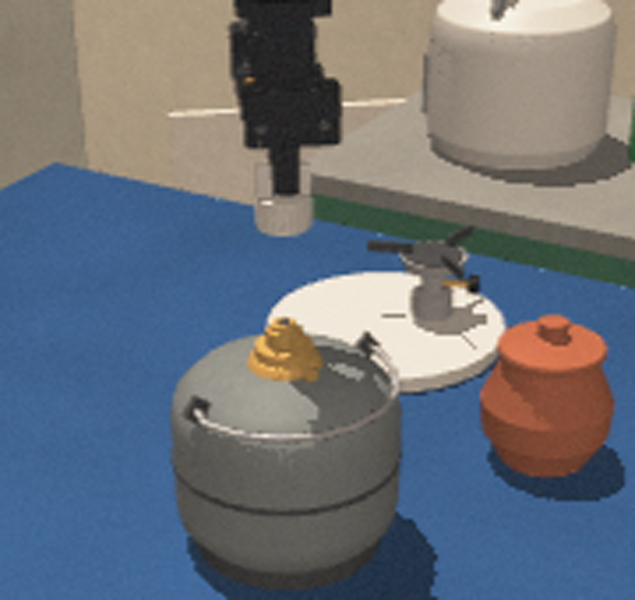

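The cap (285,210) hangs level in the fingers above the bare brass valve (285,355). Its underside is at z ≈ 0.302, about 106 mm above the face, and the arm is still. Handing in.

```bash
python3 -c "
from h import *
print(finish_job())"
```

```text
the job is handed in; nothing more can be done
None
```

The cap is off and I have handed the job in, though the interface gives no verdict.

- **Direction:** I gripped the bar at 25 N and tried anticlockwise (seen from above) first. It turned freely with almost no moment at the wrist, so I did not need to try clockwise.
- **Unscrewing:** I turned the cap about 59° in small steps while it was still down on the valve. It then lifted straight off with no resistance.
- **Final position:** the last camera reading puts the cap's underside about 106 mm above the valve face. The gripper is within about 2 mm of the cap's starting position sideways, and the cap hangs level and still in the fingers (opening 11.8 mm on the 12 mm bar). The clock read 9.3 s when I made this check.
- **Cylinder and other items:** the carrying handle showed no visible movement in the close-up pictures up to the lift. The cylinder, burner and jar looked undisturbed in the last picture. I did not look again at the plate and colander, but the arm went nowhere near the plate and crossed at least 0.35 m above the counter, well clear of the colander.

No check failed or disagreed. My first three move calls were refused because some row keys were missing, so nothing moved on those.

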